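# Clamp the snap-setting stake in the ratchet vise

### The arm

A 6-joint arm with a two-finger parallel gripper is mounted at the origin on the work surface. World frame = base frame: x ahead of the robot, y to its left, z up, the work surface at z = 0. Lengths are in mm, angles in rad, forces in N, time in s.
With the tool pointing down it reaches from about 425 to 925 mm from the base axis. Payload 12.5 kg.
Tool frame: the origin (TCP) lies on the centre line of the jaws, within the pads' length; the fingertips stand 22 mm ahead of it and the grasp point (between the pads) lies 3 mm ahead of it; z points along the fingers, y is the line along which they close (so a half turn about z gives the same grasp; the last joint's range is limited). The gripper opens to 85 mm and grips with 20 to 120 N. Pads are 22 mm wide; open, the fingers measure 114 mm over their backs; the gripper's body (76 mm by 85 mm) begins 54 mm behind the grasp point. The pads swing forward as they close: fully open they stand 13 mm farther back than shut.
Start: joints at [1.065, 0.491, 1.559, -0, 1.092, -0.106], TCP at [243.255, 575.734, 253.327] pointing down, gripper open.
Joint ranges: [-3.1, 3.1], [-0.84, 2.19], [0.05, 2.79], [-1.13, 4.28], [0.06, 2.93], [-2.69, 2.69]. Speed limits (rad/s): [2.22, 2.22, 2.79, 3.14, 3.14, 3.14].

### API

Orientations are given as a 3x3 rotation matrix whose columns are the frame's x, y, z axes.
In Python, from workcell import * gives the robot as it stands.
- The arm moves only by the shell command python3 -m creep 'ROWS' [FORCE]. ROWS is JSON, one flat list of numbers, 7 for each row, row after row: the shift along the tool's x, y, z in m, then the turn, a rotation vector about the tool's x, y, z in rad, then the opening, from -1 (shut) to 1 (fully open), so that 0 is half open. In form: [x, y, z, rx, ry, rz, fingers, x, y, z, rx, ry, rz, fingers, ...]. A call has exactly 5 rows; each row is the pose to reach, as a shift and turn from the pose commanded when the call began, along the tool's axes at that moment; what a row does not reach only later rows make up. A row lasts 1/10 s, in which the tool goes at most 50 mm and 8.59 degrees, less where a joint would pass 70% of its speed; a pose out of reach is approached as far as the arm can. A call with a gripper value outside its range is refused whole. The fingers move at their own pace and stop on an object; FORCE is the grip in N (left out, the last holds). Time passes only in rows, so rows that repeat a pose let the fingers close, or fill a call up. It gives the time, the measured TCP pose, the force and the opening at its end, in the units of the state.
- read_state(): the state, without advancing time (a new reading comes with each control period).
- read_camera(name): name is "side" or "top" or "wrist"; returns a dict with "img" (384x512x3 uint8, blue, green, red), "K" (3x3 intrinsics, pixels), "world_to_cam" (4x4, takes a point from world to camera coordinates); the wrist camera has in their place "T_tool_cam" (4x4, takes a point from camera to tool coordinates, whose origin is the TCP and whose axes are the flange's). Camera axes: x right, y down, z forward; pixel columns grow to the right and rows downward; lengths in mm; the calibration is good to about 2 mm. A picture is of the moment at which its call begins: read the wrist's pose just before it. There is no depth.
- job_done(): hands the job in, once; it reports no verdict.
The state is a dict: "t": time; "qpos": joint angles; "qd": joint speeds; "effort": joint torques, N m; "ee_pos": TCP position; "orientation": TCP orientation; "contact_force": force on the tool from outside, world axes, zero at the start; "moment": the same for the moment, N m; "finger_gap": finger opening in mm.
Only numpy, scipy, OpenCV 4.12 (cv2) and the standard library are available. Lean on these libraries where they do the work, as an engineer would, in place of code of your own. Each camera call takes 0.05 s, during which the arm holds its last target. There are 200 camera calls.

### The job

Stand the square beech stake upright, dome up, on the vise bed between the two jaws and let go of it, then work the vise's lever handle back and forth in full strokes so that the ratchet closes the jaw one tooth at a time. When you feel at the handle that the jaw has begun to bite, give it one more full stroke and no more, as too hard a squeeze dents the stake; then put the lever back against its rest stop and let go. Close the jaw only with its lever, not by shoving it, and leave the other things on the bench where they are.

Things in the scene. Friction and masses are not known exactly. Their poses are not given: they have to be found in the camera images.
- stake_mid (a point): the square beech stake: wooden block 44 x 44 mm, 80 mm tall, with a small steel dome (24 mm wide, 8 mm high) on top, loose, 110 to 220 g. This point is the centre of the wooden block, 40 mm above its underside; z points up to the dome, x and y are square to its faces
- vise: the vise, fixed to the bench: green base plate 130 mm (x) by 420 mm (y), its top, the bed the stake stands on, 12 mm above the bench. Origin on the bench under the ratchet bar; the moving jaw closes along +y; the jaws stand on x = 0. The back jaw (70 mm wide, 50 mm high) is adjustable: its face is 196 to 226 mm along +y from this origin, not measured
- pad_face (a point): centre of the front face of the moving jaw's steel pad (64 mm wide, from 14 to 50 mm above the bench; this point is at 32 mm, and starts 130 to 142 mm along +y from the vise's origin); +y points at the back jaw. The pad is sprung: it gives back towards the jaw 1 mm per 2 N of squeeze, so once it bites each tooth adds 20 N. The stake is firmly held from 15 N and dents above 60 N
- lever (a joint): lever angle, rad: 0 at the rest stop, 0.52 at the far stop, clockwise from above (handle moves mainly along the vise's +y). Each full stroke and return closes the jaw by one 10 mm tooth: the pushing pawl catches the next pin only if the lever comes back below 0.07; the holding pawl keeps the tooth only after about 0.44 under load. Starts at 0 to 0.3, stays where left. 10 N of squeeze is felt as 2 to 3 N more at the handle
- lever_grip (a point): point to grip on the lever's upright round black handle, 26 mm in diameter, from 56 to 122 mm above the bench; this point is on its axis, 97 mm above the bench and 135 mm from the hinge axis. The flat lever bar under it lies 48 to 56 mm above the bench. The handle may turn in the grip
- lever_hinge (a point): on the lever's hinge axis (upright), at the same height as lever_grip; fixed to the vise
- round_stake: look-alike: round beech stake, 48 mm diameter x 80 mm tall, with a steel dome on top; origin at the centre of its underside; not to be used
- low_block: look-alike: low beech block, 60 x 44 x 36 mm, with a steel dome on top; origin at the centre of its underside; not to be used
- spool: bystander: spool, 40 mm diameter x 50 mm tall; origin at the centre of its underside
- tape_core: bystander: cardboard ring lying flat, 90 mm diameter x 25 mm; origin at the centre of its underside
- glue_jar: bystander: jar with a lid, 66 mm diameter x 85 mm; origin at the centre of its underside
- mallet: bystander: mallet lying flat, 240 mm long; origin about the middle of its handle, on the bench
- hole_punch: bystander: plier-type hole punch lying flat, 140 mm long; origin at its rivet, on the bench
Not all that is in view belongs to the job. What is shaped like the part that bears stake_mid but yellow is not meant.

How it is judged (in metres and radians):
On the way, in this order (a step that is already met when the one before it is completed fails the run):
1. the stake stands upright on the bed between the jaws, let go (x of stake_mid in the frame of vise between -0.02 and 0.02 m and y of stake_mid in the frame of vise between 0.13 and 0.225 m and z of stake_mid in the frame of vise below 0.06 m and angle between stake_mid's own z axis and vertical below 0.12 rad and contact force between the fingers and stake below 0.3 N), for 0.2 s.
2. the jaw squeezes the stake with at least 15 N (x of stake_mid in the frame of vise between -0.02 and 0.02 m and y of stake_mid in the frame of vise between 0.13 and 0.225 m and z of stake_mid in the frame of vise below 0.06 m and angle between stake_mid's own z axis and vertical below 0.12 rad and contact force between pad and stake above 15 N), for 0.2 s.
At the end, for the whole second after the job is handed in: the stake stands upright (within 7 degrees) on the vise bed between the jaws, within 20 mm of their centre line, at rest and squeezed by the moving jaw with 15 to 60 N; the lever is back within 0.10 rad of its rest stop (all of step 2 and contact force between pad and stake below 60 N and value of joint lever below 0.1 rad and linear speed of stake below 0.01 m/s); the robot touches nothing.
It fails at once if the jaw squeezes the stake with more than 60 N and dents it (contact force between pad and stake above 60 N).
It fails at once if the gripper or arm shoves the moving jaw directly with more than 5 N (contact force between any of the fingers, the arm and jaw above 5 N).
It fails at once if another thing on the bench is moved more than 40 mm (distance of any of round_stake, low_block, spool, tape_core, glue_jar, mallet, hole_punch from where it was at the start of the episode above 0.04 m).
It also fails if it takes over 72 s, if anything falls off the work surface, if the arm or the gripper's body presses on something with over 40 N, if the wrist force passes 120 N, or if a joint passes its speed limit or range.

## Working session

There is one attempt and no reset: what is moved stays moved. The work goes in short steps, Python scripts to look and compute and a shell command to move; the robot and the scene stay as the last step left them, time stands still between calls to the robot, and variables do not carry over. Pictures are saved under pics/ and viewed, on a budget of 10 in all, crops included, one or two more only if the job needs it, and the job is handed in when it is done.

```bash
ls; mkdir -p pics
python3 - <<'E'
from workcell import *
import cv2,numpy as np
s=read_state();print(s)
for n in("side","top"):
    c=read_camera(n);cv2.imwrite(f"pics/{n}0.png",c["img"]);print(n,c["K"].tolist(),c["world_to_cam"].tolist())
    np.savez(f"{n}0.npz",**c)
E
```

```text
pics
{'t': 0.0, 'qpos': array([ 1.06539949e+00,  4.91576706e-01,  1.55946801e+00, -2.08739041e-05,
        1.09169607e+00, -1.05623308e-01]), 'qd': array([ 8.38775345e-04, -1.87216673e-04, -9.76286947e-05,  1.35908834e-03,
        6.95802495e-04, -1.87443531e-05]), 'effort': array([-9.24610686e-04, -6.18450308e+01, -2.61580932e+01, -1.74130014e-04,
        4.10986278e-03,  1.60108948e-05]), 'ee_pos': array([243.15119924, 575.53649858, 252.71068133]), 'orientation': array([[-9.21152884e-01,  3.89200557e-01, -5.39664432e-04],
       [ 3.89200918e-01,  9.21152332e-01, -1.01356156e-03],
       [ 1.02634425e-04, -1.14368305e-03, -9.99999341e-01]]), 'contact_force': array([-0.25390671, -0.13435677, -0.74871764]), 'moment': array([-0.03848578, -0.00517153, -0.01203065]), 'finger_gap': 85.43482421580678}
side [[359.18953989824473, 0.0, 257.7489233799645], [0.0, 359.18953989824473, 191.12532521258612], [0.0, 0.0, 1.0]] [[0.9478123861602129, -0.3186559803146877, 0.01049032177623598, -506.7897854898599], [-0.21794227799618868, -0.6715622461923546, -0.7081703982453033, 179.71390380287505], [0.2327076365380295, 0.6689263903440833, -0.7059636252655794, 1146.9827568504288], [0.0, 0.0, 0.0, 1.0]]
top [[449.4399747004083, 0.0, 251.69196373094638], [0.0, 449.4399747004083, 193.95816741085187], [0.0, 0.0, 1.0]] [[0.1316150624647194, -0.991298543240848, -0.0021618281572138194, -50.58690735464689], [-0.9692674634141889, -0.12823213810444256, -0.2099454765499556, 534.7905572756608], [0.20784142921716262, 0.02972737670458767, -0.9777107053598377, 1184.4621423751448], [0.0, 0.0, 0.0, 1.0]]
```

View pics/side0.png

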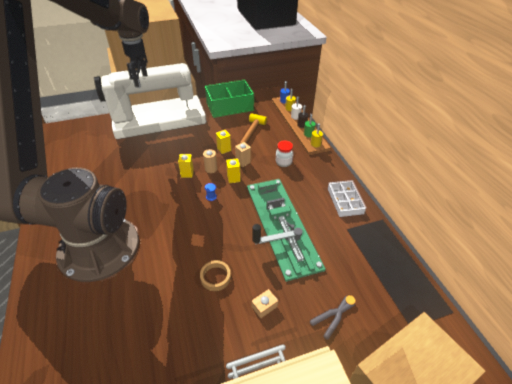

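View pics/top0.png

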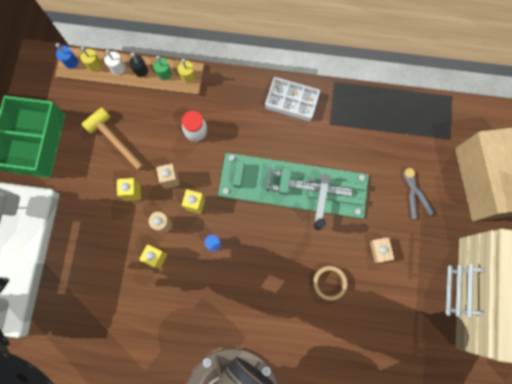

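```bash
cat > h.py <<'E'
import numpy as np,cv2
def load(n):return dict(np.load(n))
def ray(c,uv):
    R=c["world_to_cam"];d=R[:3,:3].T@np.linalg.inv(c["K"])@np.array([*uv,1.]);o=-R[:3,:3].T@R[:3,3];return o,d
def onz(c,uv,z):
    o,d=ray(c,uv);return o+d*(z-o[2])/d[2]
def proj(c,p):
    q=c["world_to_cam"][:3,:3]@np.array(p,float)+c["world_to_cam"][:3,3];q=c["K"]@q;return q[:2]/q[2]
E
python3 - <<'E'
from h import *
t=load("top0.npz");s=load("side0.npz")
a=cv2.resize(t["img"][140:280,110:240],None,fx=4.2,fy=4.2,interpolation=cv2.INTER_CUBIC)[:580]
cv2.imwrite("pics/crop1.png",a)
b=cv2.resize(t["img"][140:240,210:380],None,fx=4.6,fy=4.6,interpolation=cv2.INTER_CUBIC)
cv2.imwrite("pics/crop2.png",b)
for n,c,roi in(("top",t,(210,140,380,240)),("side",s,(235,170,335,290))):
    h=cv2.cvtColor(c["img"],cv2.COLOR_BGR2HSV);m=cv2.inRange(h,(55,60,30),(95,255,255))
    M=np.zeros_like(m);M[roi[1]:roi[3],roi[0]:roi[2]]=m[roi[1]:roi[3],roi[0]:roi[2]]
    p=cv2.findNonZero(M);r=cv2.minAreaRect(p);B=cv2.boxPoints(r)
    P=np.array([onz(c,q,12) for q in B]);print(n,B.round(1).tolist(),P.round(1).tolist(),[round(np.linalg.norm(P[i]-P[i-1]),1) for i in range(4)],P.mean(0).round(1))
    hull=cv2.convexHull(p);print(cv2.approxPolyDP(hull,4,True)[:,0].tolist())
print("stake",onz(t,(167,170),80),"top of dome",onz(t,(167,170),88),"round",onz(t,(158,219),88),"handle",onz(t,(320,223),122),onz(s,(256,229),122))
E
```

```text
top [[217.8000030517578, 195.6999969482422], [224.39999389648438, 152.5], [369.70001220703125, 174.6999969482422], [363.1000061035156, 217.8000030517578]] [[528.6, 116.9, 12.0], [658.7, 116.8, 12.0], [647.5, -308.9, 12.0], [519.1, -300.2, 12.0]] [np.float64(417.1), np.float64(130.1), np.float64(425.8), np.float64(128.7)] [588.5 -93.9  12. ]
[[367, 175], [362, 217], [219, 195], [226, 154]]
side [[246.0, 186.1999969482422], [283.79998779296875, 170.5], [325.1000061035156, 269.6000061035156], [287.29998779296875, 285.29998779296875]] [[526.0, 111.3, 12.0], [692.1, 150.0, 12.0], [645.6, -306.9, 12.0], [517.4, -320.7, 12.0]] [np.float64(432.1), np.float64(170.6), np.float64(459.3), np.float64(129.0)] [595.3 -91.6  12. ]
[[324, 270], [285, 279], [247, 186], [281, 183]]
stake [567.98855719 258.39703376  80.        ] top of dome [566.04502652 256.54745745  88.        ] round [429.9337525  257.25074168  88.        ] handle [ 470.14100444 -166.41169762  122.        ] [ 468.11977686 -177.94746486  122.        ]
```

View pics/crop1.png

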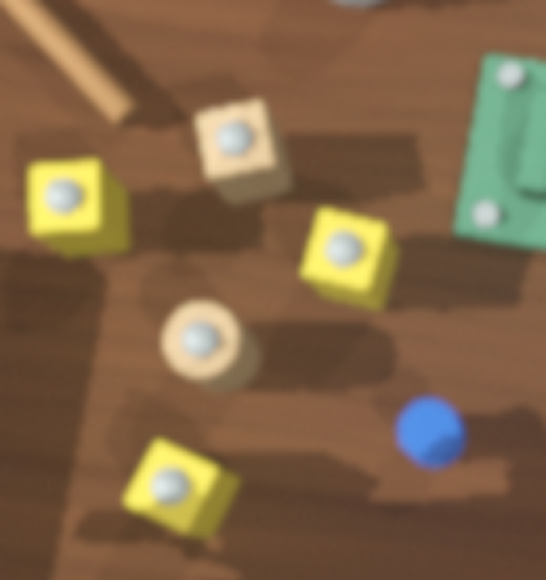

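View pics/crop2.png

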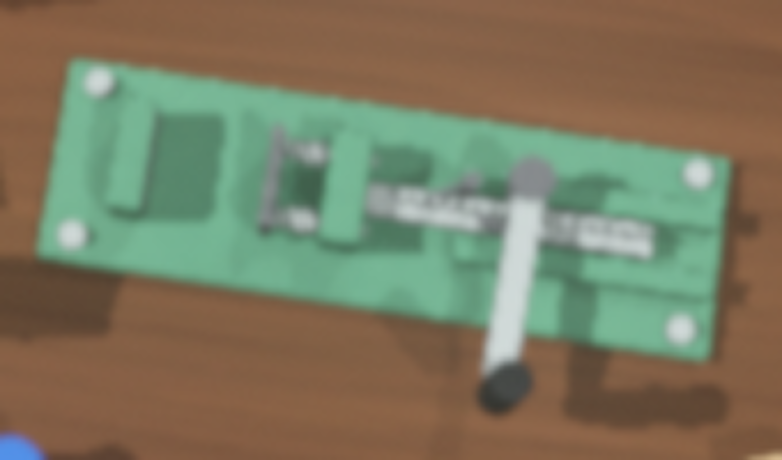

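Square beech stake is at top (166,174): flat square top, tall side face. The other candidates are the round stake (158,221), the low block (382,250), and yellow ones at (125,187), (192,200) and (150,256). Only (166,174) is square, tall and beech. In the vise crop, the back jaw is at left, the pad face near u=270 and the handle at (505,385).

```bash
cat >> h.py <<'E'
t=load("top0.npz");s=load("side0.npz")
yv=np.array([.0245,.9997]);xv=np.array([.9997,-.0245])
def c1(u,v):return (110+(u+.5)/4.2-.5,140+(v+.5)/4.2-.5)
def c2(u,v):return (210+(u+.5)/4.6-.5,140+(v+.5)/4.6-.5)
E
python3 - <<'E'
from h import *
P=np.array([onz(t,c1(*q),80) for q in[(194,113),(265,100),(278,162),(208,182)]])[:,:2]
print("stake",P.round(1).tolist(),P.mean(0),[np.linalg.norm(P[i]-P[i-1]).round(1) for i in range(4)])
E1=(P[1]-P[0]+P[2]-P[3]);E2=(P[0]-P[3]+P[1]-P[2]);print("E1",np.degrees(np.arctan2(E1[1],E1[0])),"E2",np.degrees(np.arctan2(E2[1],E2[0])))
print("dome",onz(t,c1(235,138),86))
C=np.array([588.5,-93.9])
def v(n,uv,z):
    p=onz(t,uv,z)[:2];print(n,z,p.round(1),"rel plate centre x,y",((p-C)@xv).round(1),((p-C)@yv).round(1))
for n,q,z in[("padA",(277,127),50),("padB",(262,233),50),("bjA",(155,108),62),("bjB",(140,212),62),("bjA",(155,108),50),("bjB",(140,212),50),("hinge",(533,178),60),("handle",(507,378),122),("bar end",(645,240),35),("plate l",(72,60),12),("platel2",(40,260),12),("r",(730,158),12),("r2",(708,358),12)]: v(n,c2(*q),z)
E
```

```text
stake [[573.7, 290.6], [588.5, 246.0], [548.3, 230.6], [529.2, 273.4]] [559.92330098 260.13636712] [np.float64(47.7), np.float64(46.9), np.float64(43.0), np.float64(46.9)]
E1 -68.77281814037637 E2 21.050531289256018
dome [559.13868387 259.67709786  86.        ]
padA 50 [621.2 -20.1] rel plate centre x,y 30.9 74.6
padB 50 [554.1 -19.3] rel plate centre x,y -36.2 73.7
bjA 62 [620.   54.8] rel plate centre x,y 27.8 149.4
bjB 62 [554.6  54.9] rel plate centre x,y -37.5 147.9
bjA 50 [623.4  55.5] rel plate centre x,y 31.2 150.2
bjB 50 [557.3  55.6] rel plate centre x,y -34.8 148.7
hinge 60 [ 607. -177.] rel plate centre x,y 20.5 -82.7
handle 122 [ 473.2 -165.7] rel plate centre x,y -113.5 -74.6
bar end 35 [ 583.8 -252. ] rel plate centre x,y -0.8 -158.2
plate l 12 [658.5 114.3] rel plate centre x,y 64.9 209.8
platel2 12 [527.5 115.3] rel plate centre x,y -66.1 207.7
r 12 [ 649.1 -304.8] rel plate centre x,y 65.7 -209.3
r2 12 [ 520.5 -301.2] rel plate centre x,y -62.9 -208.9
```

```bash
python3 -m creep '[-0.046,-0.0186,0,0,0,0,1, -0.092,-0.0372,0,0,0,0,1, -0.138,-0.0558,0,0,0,0,1, -0.184,-0.0744,0,0,0,0,1, -0.23,-0.093,0,0,0,0,1]' 
python3 -m creep '[-0.04,-0.016,0.01,0,0,0.15,1, -0.08,-0.032,0.02,0,0,0.3,1, -0.12,-0.048,0.03,0,0,0.45,1, -0.155,-0.062,0.04,0,0,0.6,1, -0.185,-0.0747,0.05,0,0,0.75,1]'
python3 -m creep '[0,0,0,0,0,0,1,0,0,0,0,0,0,1,0,0,0,0,0,0,1,0,0,0,0,0,0,1,0,0,0,0,0,0,1]'
python3 - <<'E'
from workcell import *
import cv2,numpy as np
s=read_state();c=read_camera("wrist")
print(s["ee_pos"],s["orientation"].round(4).tolist(),c["K"].tolist(),c["T_tool_cam"].tolist())
np.savez("w1.npz",img=c["img"],K=c["K"],T=c["T_tool_cam"],p=s["ee_pos"],R=s["orientation"])
cv2.imwrite("pics/w1.png",c["img"])
E
```

```text
t: 0.6
ee_pos: [420.0, 398.9, 253.2]
orientation: [[-0.921, 0.389, -0.0], [0.389, 0.921, -0.0], [0.0, -0.0, -1.0]]
contact_force: [1.2, 0.3, 0.3]
finger_gap: 85.7
t: 1.1
ee_pos: [561.5, 258.0, 202.6]
orientation: [[-0.402, 0.916, -0.0], [0.916, 0.402, -0.0], [0.0, -0.0, -1.0]]
contact_force: [-0.2, -0.4, -0.4]
finger_gap: 85.1
t: 1.6
ee_pos: [559.7, 260.5, 203.7]
orientation: [[-0.41, 0.912, 0.0], [0.912, 0.41, 0.0], [0.0, 0.001, -1.0]]
contact_force: [-0.2, -0.1, -0.2]
finger_gap: 85.4
[559.74321746 260.54443404 203.69888492] [[-0.4104, 0.9119, 0.0004], [0.9119, 0.4104, 0.0003], [0.0001, 0.0005, -1.0]] [[308.3024898782268, 0.0, 258.5852415000106], [0.0, 308.3024898782268, 194.09316701701292], [0.0, 0.0, 1.0]] [[-0.0005966402495421957, -0.9506532474061021, -0.3102548101426382, 78.8996056864479], [0.9999997729183746, -0.00046998196728422544, -0.0004829908376477437, 1.5746895504020753], [0.0003133426422471157, -0.3102550278612456, 0.9506533119403758, -120.59916645574467], [0.0, 0.0, 0.0, 1.0]]
```

View pics/w1.png

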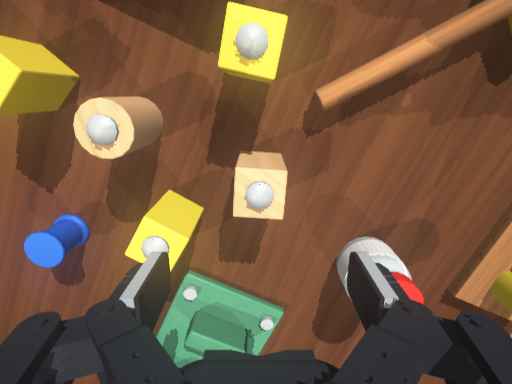

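Beech square top at (234–287, 167–219) with its dome at (259,195), and nothing in the fingers' way. I'll refine the stake pose from this view.

```bash
cat >> h.py <<'E'
def wz(w,uv,z):
    d=w["R"]@w["T"][:3,:3]@np.linalg.inv(w["K"])@np.array([*uv,1.]);o=w["R"]@w["T"][:3,3]+w["p"];return o+d*(z-o[2])/d[2]
E
python3 - <<'E'
from h import *
w=load("w1.npz")
print("dome",wz(w,(259,195),86).round(1))
P=np.array([wz(w,q,80) for q in[(236,185),(287,184),(285,219),(234,218)]]);print(P.round(1).tolist())
h=cv2.cvtColor(w["img"],cv2.COLOR_BGR2HSV);print(h[210,240],h[160,260],h[178,260],h[190,280],h[172,260])
E
python3 - <<'E'
from h import *
w=load("w1.npz")
cv2.imwrite("pics/w1c.png",cv2.resize(w["img"][140:230,220:300],None,fx=6,fy=6,interpolation=cv2.INTER_CUBIC))
E
```

```text
dome [561.3 261.6  86. ]
[[541.2, 260.0, 80.0], [579.2, 278.0, 80.0], [591.3, 249.2, 80.0], [551.1, 232.2, 80.0]]
[ 22  86 252] [ 16 108 227] [ 24  70 254] [ 24  70 254] [ 24  74 254]
```

View pics/w1c.png

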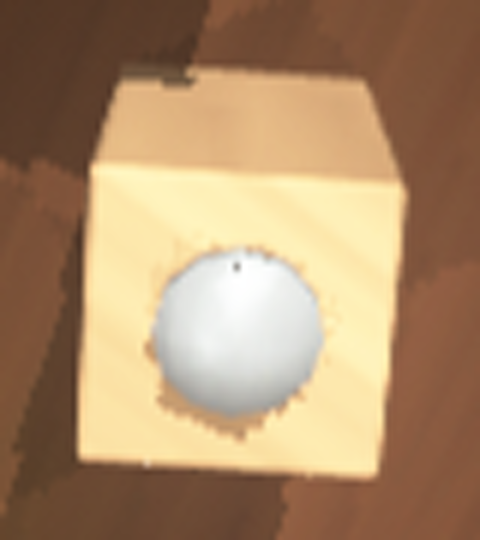

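Run:
```python
from h import *
w=load("w1.npz")
f=lambda u,v:(220+u/6-.4,140+v/6-.4)
P=np.array([wz(w,f(*q),80) for q in[(92,165),(405,186),(378,477),(78,460)]])[:,:2]
print(P.round(1).tolist(),P.mean(0),[np.linalg.norm(P[i]-P[i-1]).round(1) for i in range(4)])
for a,b in((0,1),(3,2),(2,1),(3,0)):
    d=P[b]-P[a];print(np.degrees(np.arctan2(d[1],d[0])))
R=w["R"];d=np.array([*(P.mean(0)-w["p"][:2]),0]);print("tool shift",R.T@d)
```

```text
[[534.5, 273.6], [574.4, 288.3], [589.4, 248.3], [549.4, 233.2]] [561.94088603 260.81702044] [np.float64(43.0), np.float64(42.5), np.float64(42.7), np.float64(42.8)]
20.259991209048728
20.690967411558372
110.66293141663449
110.17853443889034
tool shift [-6.53292924e-01  2.11595316e+00  1.04898012e-03]
```

```bash
python3 -m creep '[0,0.002,0.04,0,0,0.066,1, 0,0.002,0.08,0,0,0.066,1, 0,0.002,0.115,0,0,0.066,1, 0,0.002,0.135,0,0,0.066,1, 0,0.002,0.147,0,0,0.066,1]' 50
python3 -m creep '[0,0,0,0,0,0,1, 0,0,0,0,0,0,-1, 0,0,0,0,0,0,-1, 0,0,0,0,0,0,-1, 0,0,0,0,0,0,-1]' 50
python3 -m creep '[0,0,0,0,0,0,-1, 0,0,0,0,0,0,-1, 0,0,-0.01,0,0,0,-1, 0,0,-0.04,0,0,0,-1, 0,0,-0.08,0,0,0,-1]' 50
```

```text
t: 2.15
ee_pos: [561.4, 260.7, 54.6]
orientation: [[-0.348, 0.937, -0.002], [0.937, 0.348, -0.001], [0.0, -0.002, -1.0]]
contact_force: [0.0, 0.4, -0.3]
finger_gap: 85.4
t: 2.65
ee_pos: [562.5, 260.7, 57.6]
orientation: [[-0.348, 0.938, 0.002], [0.938, 0.348, 0.001], [0.0, 0.002, -1.0]]
contact_force: [-0.6, -0.0, 7.7]
finger_gap: 43.6
t: 3.15
ee_pos: [561.3, 260.2, 136.4]
orientation: [[-0.348, 0.938, -0.003], [0.938, 0.348, -0.001], [0.0, -0.003, -1.0]]
contact_force: [0.3, 0.4, -1.0]
finger_gap: 43.8
```

```bash
python3 -m creep '[-0.046,-0.011,-0.015,0,0,0.08,-1, -0.092,-0.022,-0.025,0,0,0.16,-1, -0.138,-0.033,-0.025,0,0,0.24,-1, -0.184,-0.0445,-0.025,0,0,0.32,-1, -0.222,-0.054,-0.025,0,0,0.375,-1]'
python3 -m creep '[-0.01,0,0,0,0,0,-1,-0.01,0,0,0,0,0,-1,-0.01,0,0,0,0,0,-1,-0.01,0,0,0,0,0,-1,-0.01,0,0,0,0,0,-1]'
python3 - <<'E'
from workcell import *
import cv2,numpy as np
s=read_state();c=read_camera("wrist")
print(s["ee_pos"],s["orientation"].round(4).tolist(),s["contact_force"])
np.savez("w2.npz",img=c["img"],K=c["K"],T=c["T_tool_cam"],p=s["ee_pos"],R=s["orientation"])
cv2.imwrite("pics/w2.png",c["img"])
E
```

```text
t: 3.65
ee_pos: [588.6, 31.3, 162.3]
orientation: [[0.024, 1.0, 0.001], [1.0, -0.024, -0.0], [-0.0, 0.001, -1.0]]
contact_force: [1.2, 1.0, -1.5]
finger_gap: 43.4
t: 4.15
ee_pos: [588.3, 24.9, 161.4]
orientation: [[0.018, 1.0, 0.0], [1.0, -0.018, 0.0], [0.0, 0.0, -1.0]]
contact_force: [0.2, -0.5, -1.7]
finger_gap: 43.5
[588.32054266  24.92164534 161.37933629] [[0.018, 0.9998, 0.0], [0.9998, -0.018, 0.0001], [0.0001, 0.0, -1.0]] [ 0.1930717  -0.51185085 -1.70470983]
```

View pics/w2.png

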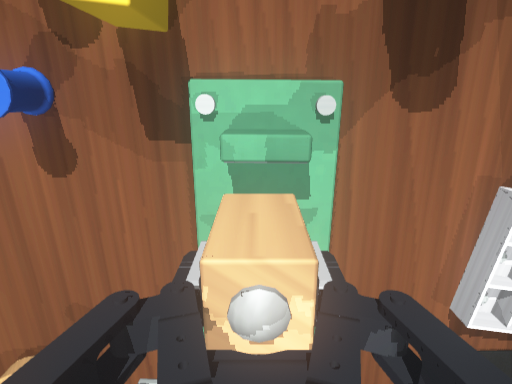

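Run:
```python
from h import *
w=load("w2.npz")
for q,z in[((190,81),12),((342,81),12),((197,240),12),((331,240),12),((220,161),50),((311,161),50),((220,161),62),((311,161),62),((205,104),15),((326,105),15)]: print(q,z,wz(w,q,z).round(1))
```

```text
(190, 81) 12 [535.2 115.3  12. ]
(342, 81) 12 [660.2 113.   12. ]
(197, 240) 12 [529.3 -29.2  12. ]
(331, 240) 12 [659.  -31.6  12. ]
(220, 161) 50 [561.  56.  50.]
(311, 161) 50 [630.6  54.7  50. ]
(220, 161) 62 [562.6  58.5  62. ]
(311, 161) 62 [628.5  57.2  62. ]
(205, 104) 15 [546.7  97.   15. ]
(326, 105) 15 [647.3  94.3  15. ]
```

```bash
python3 -m creep '[0,0.005,0.02,0,0,0.004,-1, 0,0.005,0.045,0,0,0.004,-1, 0,0.005,0.065,0,0,0.004,-1, 0,0.005,0.08,0,0,0.004,-1, 0,0.005,0.086,0,0,0.004,-1]'
python3 -m creep '[0,0,0.001,0,0,0,-1, 0,0,0.002,0,0,0,-1, 0,0,0.003,0,0,0,-1, 0,0,0.004,0,0,0,-1, 0,0,0.004,0,0,0,-1]'
```

```text
t: 4.7
ee_pos: [592.9, 24.2, 73.9]
orientation: [[0.023, 1.0, -0.002], [1.0, -0.023, 0.0], [0.0, -0.002, -1.0]]
contact_force: [-0.2, -0.2, -0.6]
finger_gap: 43.6
t: 5.2
ee_pos: [593.5, 23.5, 71.6]
orientation: [[0.024, 1.0, 0.001], [1.0, -0.024, 0.0], [0.0, 0.001, -1.0]]
contact_force: [0.5, -0.2, -1.5]
finger_gap: 43.5
```

```bash
python3 -m creep '[0,0,0.001,0,0,0,-1, 0,0,0.002,0,0,0,-1, 0,0,0.002,0,0,0,-1, 0,0,0.002,0,0,0,-1, 0,0,0.002,0,0,0,-1]'
python3 -m creep '[0,0,0.0005,0,0,0,-1, 0,0,0.001,0,0,0,-1, 0,0,0.001,0,0,0,-1, 0,0,0.001,0,0,0,-1, 0,0,0.001,0,0,0,-1]'
```

```text
t: 5.7
ee_pos: [593.5, 23.5, 69.6]
orientation: [[0.024, 1.0, 0.0], [1.0, -0.024, 0.0], [0.0, 0.0, -1.0]]
contact_force: [-2.2, 0.0, 5.7]
finger_gap: 43.6
t: 6.2
ee_pos: [593.5, 23.5, 69.6]
orientation: [[0.024, 1.0, 0.001], [1.0, -0.024, -0.0], [-0.0, 0.001, -1.0]]
contact_force: [-5.7, -0.2, 16.2]
finger_gap: 43.8
```

```bash
python3 -m creep '[0,0,0,0,0,0,-0.3, 0,0,0,0,0,0,0.3, 0,0,0,0,0,0,1, 0,0,0,0,0,0,1, 0,0,0,0,0,0,1]'
python3 -m creep '[0,0,-0.02,0,0,0,1, 0,0,-0.05,0,0,0,1, 0,0,-0.09,0,0,0,1, 0,0,-0.12,0,0,0,1, 0,0,-0.13,0,0,0,1]'
python3 -m creep '[-0.02,-0.01,0,0,0,0.14,1, -0.04,-0.025,0,0,0,0.28,1, -0.06,-0.04,0,0,0,0.42,1, -0.08,-0.055,0,0,0,0.56,1, -0.1,-0.07,0,0,0,0.7,1]'
python3 - <<'E'
from workcell import *
import cv2,numpy as np
s=read_state();c=read_camera("side")
cv2.imwrite("pics/s2.png",cv2.resize(c["img"][160:300,220:350],None,fx=4.2,fy=4.2,interpolation=cv2.INTER_CUBIC))
E
```

```text
t: 6.7
ee_pos: [593.4, 23.5, 68.1]
orientation: [[0.024, 1.0, -0.0], [1.0, -0.024, 0.0], [0.0, -0.0, -1.0]]
contact_force: [0.0, -0.2, -0.5]
finger_gap: 85.3
t: 7.2
ee_pos: [594.3, 23.5, 201.3]
orientation: [[0.024, 1.0, 0.004], [1.0, -0.024, -0.0], [-0.0, 0.004, -1.0]]
contact_force: [0.9, 0.1, -0.1]
finger_gap: 85.0
t: 7.7
ee_pos: [520.1, -75.4, 197.4]
orientation: [[0.667, 0.745, -0.001], [0.745, -0.667, 0.0], [-0.001, -0.001, -1.0]]
contact_force: [0.0, 0.5, 0.1]
finger_gap: 85.6
```

View pics/s2.png

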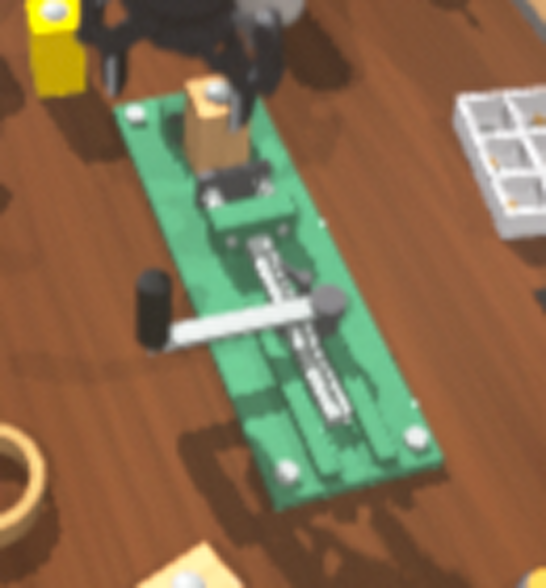

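Stake stands upright on the bed between the jaws. On to the lever.

```bash
python3 -m creep '[-0.02,0.005,0,0,0,0.14,1, -0.04,0.01,0,0,0,0.28,1, -0.06,0.016,0,0,0,0.42,1, -0.08,0.021,0,0,0,0.56,1, -0.1,0.027,0,0,0,0.7,1]'
python3 -m creep '[0,0,0,0,0,0.12,1, 0,0,0,0,0,0.23,1, 0,0,0,0,0,0.23,1, 0,0,0,0,0,0.23,1, 0,0,0,0,0,0.23,1]'
python3 - <<'E'
from workcell import *
import cv2,numpy as np
s=read_state();c=read_camera("wrist")
print(s["ee_pos"],s["orientation"].round(4).tolist(),s["contact_force"])
np.savez("w3.npz",img=c["img"],K=c["K"],T=c["T_tool_cam"],p=s["ee_pos"],R=s["orientation"])
cv2.imwrite("pics/w3.png",c["img"])
E
```

```text
t: 8.25
ee_pos: [474.4, -168.0, 197.5]
orientation: [[0.99, 0.141, -0.001], [0.141, -0.99, 0.001], [-0.001, -0.001, -1.0]]
contact_force: [0.2, -0.4, 0.4]
finger_gap: 84.9
t: 8.75
ee_pos: [475.0, -167.4, 198.0]
orientation: [[0.997, -0.08, -0.0], [-0.08, -0.997, 0.0], [-0.0, -0.0, -1.0]]
contact_force: [-0.2, 0.3, 0.0]
finger_gap: 85.7
[ 475.02099444 -167.39435098  197.98729017] [[0.9968, -0.0802, -0.0004], [-0.0802, -0.9968, 0.0003], [-0.0004, -0.0003, -1.0]] [-0.22335004  0.30755971  0.0298757 ]
```

View pics/w3.png

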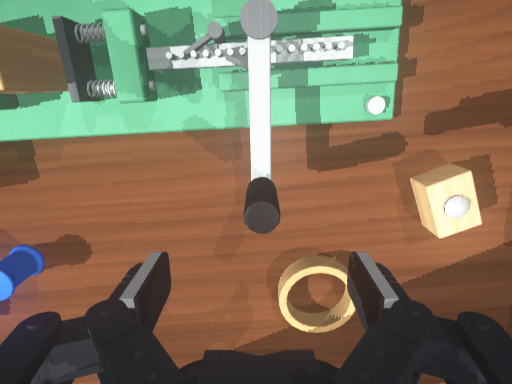

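Handle top at (262,213) and hinge at (258,18), with the fingers open to either side of the handle. Tape core is below, at (318,290).

Run:
```python
from h import *
w=load("w3.npz")
H=wz(w,(262,212),122)
for z in(56,62,68):
    h=wz(w,(258,18),z);print(z,h,np.linalg.norm((h-H)[:2]),np.degrees(np.arctan2((h-H)[1],(h-H)[0])))
print(H,"shift",w["R"].T@(H-w["p"]),"tape",wz(w,(318,290),25))
print("spool",wz(w,(20,260),50))
```

```text
56 [ 609.98660951 -177.69053013   56.        ] 131.2265214037267 -3.4273311445327086
62 [ 608.75233915 -177.59914107   62.        ] 129.98899633476393 -3.4196450211724514
68 [ 607.5180688 -177.507752    68.       ] 128.75147365001615 -3.4118111439890053
[ 478.99479669 -169.84547463  122.        ] shift [ 4.18915959  2.14480808 75.98498614] tape [ 342.98953289 -222.96558586   25.        ]
spool [419.53035441  73.0340036   50.        ]
```

```bash
python3 -m creep '[0.003,0.002,0.02,0,0,0.01,1, 0.003,0.002,0.045,0,0,0.01,1, 0.003,0.002,0.07,0,0,0.01,1, 0.003,0.002,0.09,0,0,0.01,1, 0.003,0.002,0.098,0,0,0.01,1]' 40
python3 -m creep '[0,0,0,0,0,0,0, 0,0,0,0,0,0,-0.5, 0,0,0,0,0,0,-1, 0,0,0,0,0,0,-1, 0,0,0,0,0,0,-1]' 40
```

```text
t: 9.3
ee_pos: [477.3, -169.4, 98.6]
orientation: [[0.996, -0.092, -0.002], [-0.092, -0.996, 0.001], [-0.002, -0.001, -1.0]]
contact_force: [0.8, 0.9, 0.0]
finger_gap: 85.8
t: 9.8
ee_pos: [478.1, -169.9, 101.2]
orientation: [[0.996, -0.093, 0.001], [-0.093, -0.996, -0.001], [0.001, 0.0, -1.0]]
contact_force: [-1.4, 0.9, 5.7]
finger_gap: 25.0
```

```bash
python3 -m creep '[0,0.0027,0,0,0,-0.02,-1, 0.0001,0.0054,0,0,0,-0.04,-1, 0.0002,0.0081,0,0,0,-0.06,-1, 0.0004,0.0108,0,0,0,-0.08,-1, 0.0007,0.0135,0,0,0,-0.1,-1]'
python3 -m creep '[0,0.0027,0,0,0,-0.02,-1, 0.0001,0.0054,0,0,0,-0.04,-1, 0.0002,0.0081,0,0,0,-0.06,-1, 0.0004,0.0108,0,0,0,-0.08,-1, 0.0007,0.0135,0,0,0,-0.1,-1]'
```

```text
t: 10.3
ee_pos: [478.0, -183.5, 101.2]
orientation: [[1.0, 0.008, 0.002], [0.008, -1.0, -0.001], [0.002, 0.001, -1.0]]
contact_force: [2.6, 2.8, 5.5]
finger_gap: 25.1
t: 10.8
ee_pos: [479.2, -197.0, 101.2]
orientation: [[0.994, 0.108, 0.003], [0.108, -0.994, -0.001], [0.003, 0.001, -1.0]]
contact_force: [6.0, 5.2, 5.8]
finger_gap: 25.3
```

```bash
python3 -m creep '[0,0.0014,0,0,0,-0.01,-1, 0,0.0027,0,0,0,-0.02,-1, 0.0001,0.0041,0,0,0,-0.03,-1, 0.0001,0.0054,0,0,0,-0.04,-1, 0.0002,0.0068,0,0,0,-0.05,-1]'
python3 -m creep '[0,0.0014,0,0,0,-0.01,-1, 0,0.0027,0,0,0,-0.02,-1, 0.0001,0.0041,0,0,0,-0.03,-1, 0.0001,0.0054,0,0,0,-0.04,-1, 0.0002,0.0068,0,0,0,-0.05,-1]'
```

```text
t: 11.3
ee_pos: [480.4, -203.6, 101.2]
orientation: [[0.988, 0.157, 0.003], [0.157, -0.988, -0.001], [0.003, 0.002, -1.0]]
contact_force: [7.7, 5.9, 3.8]
finger_gap: 24.7
t: 11.8
ee_pos: [481.4, -208.5, 101.1]
orientation: [[0.979, 0.205, 0.002], [0.205, -0.979, 0.002], [0.003, -0.001, -1.0]]
contact_force: [12.3, 30.3, 10.6]
finger_gap: 25.3
```

```bash
python3 -m creep '[0.001,-0.0088,0,0,0,0.05,-1, 0.0013,-0.0155,0,0,0,0.1,-1, 0.002,-0.0222,0,0,0,0.15,-1, 0.003,-0.0288,0,0,0,0.2,-1, 0.0043,-0.0354,0,0,0,0.25,-1]'
python3 -m creep '[0,-0.0068,0,0,0,0.05,-1, 0.0003,-0.0135,0,0,0,0.1,-1, 0.001,-0.0202,0,0,0,0.15,-1, 0.002,-0.0268,0,0,0,0.2,-1, 0.0031,-0.0321,0,0,0,0.24,-1]'
```

```text
t: 12.3
ee_pos: [477.9, -175.3, 101.2]
orientation: [[0.999, -0.046, 0.002], [-0.046, -0.999, -0.001], [0.003, 0.001, -1.0]]
contact_force: [0.8, -5.8, 3.7]
finger_gap: 25.0
t: 12.8
ee_pos: [482.5, -143.4, 101.2]
orientation: [[0.959, -0.282, 0.003], [-0.282, -0.959, -0.001], [0.003, 0.001, -1.0]]
contact_force: [-0.5, -7.5, 4.6]
finger_gap: 24.8
```

```bash
python3 -m creep '[0,-0.0014,0,0,0,0.01,-1, 0,-0.0027,0,0,0,0.02,-1, 0,-0.004,0,0,0,0.03,-1, 0,-0.005,0,0,0,0.04,-1, 0,-0.005,0,0,0,0.04,-1]'
```

```text
t: 13.3
ee_pos: [483.2, -141.0, 101.2]
orientation: [[0.949, -0.316, 0.002], [-0.316, -0.949, -0.004], [0.003, 0.003, -1.0]]
contact_force: [-10.1, -29.2, 4.3]
finger_gap: 25.2
```

```bash
python3 -m creep '[0.0004,0.0088,0,0,0,-0.05,-1, 0.0011,0.0155,0,0,0,-0.1,-1, 0.0021,0.0222,0,0,0,-0.15,-1, 0.0035,0.0288,0,0,0,-0.2,-1, 0.0052,0.0354,0,0,0,-0.25,-1]'
python3 -m creep '[0.0004,0.0068,0,0,0,-0.05,-1, 0.0011,0.0135,0,0,0,-0.1,-1, 0.0021,0.0202,0,0,0,-0.15,-1, 0.0035,0.0268,0,0,0,-0.2,-1, 0.0053,0.034,0,0,0,-0.255,-1]'
```

```text
t: 13.8
ee_pos: [477.9, -173.7, 101.2]
orientation: [[0.997, -0.071, 0.003], [-0.071, -0.998, -0.001], [0.003, 0.001, -1.0]]
contact_force: [6.2, 3.7, 3.8]
finger_gap: 24.8
t: 14.3
ee_pos: [481.2, -207.6, 101.2]
orientation: [[0.983, 0.184, 0.004], [0.184, -0.983, -0.001], [0.004, 0.002, -1.0]]
contact_force: [11.8, 8.3, 2.4]
finger_gap: 25.0
```

```bash
python3 -m creep '[0.001,-0.0068,0,0,0,0.05,-1, 0.0013,-0.0135,0,0,0,0.1,-1, 0.002,-0.0202,0,0,0,0.15,-1, 0.003,-0.0268,0,0,0,0.2,-1, 0.0043,-0.0334,0,0,0,0.25,-1]'
python3 -m creep '[0,-0.0068,0,0,0,0.05,-1, 0.0003,-0.0135,0,0,0,0.1,-1, 0.001,-0.0202,0,0,0,0.15,-1, 0.002,-0.0268,0,0,0,0.2,-1, 0.0031,-0.0316,0,0,0,0.24,-1]'
```

```text
t: 14.8
ee_pos: [477.7, -174.2, 101.2]
orientation: [[0.998, -0.071, 0.001], [-0.071, -0.998, -0.001], [0.001, 0.001, -1.0]]
contact_force: [-4.0, -5.2, 7.1]
finger_gap: 24.9
t: 15.3
ee_pos: [482.5, -142.7, 101.1]
orientation: [[0.952, -0.306, -0.0], [-0.306, -0.952, -0.0], [-0.0, 0.0, -1.0]]
contact_force: [-8.4, -4.7, 11.1]
finger_gap: 24.9
```

```bash
python3 -m creep '[0.0004,0.0068,0,0,0,-0.05,-1, 0.0011,0.0135,0,0,0,-0.1,-1, 0.0021,0.0202,0,0,0,-0.15,-1, 0.0035,0.0268,0,0,0,-0.2,-1, 0.0052,0.0334,0,0,0,-0.25,-1]'
python3 -m creep '[0.0004,0.0068,0,0,0,-0.05,-1, 0.0009,0.0135,0,0,0,-0.1,-1, 0.0018,0.0202,0,0,0,-0.15,-1, 0.003,0.0268,0,0,0,-0.2,-1, 0.0042,0.0322,0,0,0,-0.24,-1]'
python3 -m creep '[0.001,-0.0068,0,0,0,0.05,-1, 0.0013,-0.0135,0,0,0,0.1,-1, 0.002,-0.0202,0,0,0,0.15,-1, 0.003,-0.0268,0,0,0,0.2,-1, 0.0043,-0.0334,0,0,0,0.25,-1]'
python3 -m creep '[0,-0.0068,0,0,0,0.05,-1, 0.0003,-0.0135,0,0,0,0.1,-1, 0.001,-0.0202,0,0,0,0.15,-1, 0.002,-0.0268,0,0,0,0.2,-1, 0.0031,-0.0311,0,0,0,0.24,-1]'
```

```text
t: 15.8
ee_pos: [477.7, -176.4, 101.2]
orientation: [[0.998, -0.056, 0.001], [-0.056, -0.998, -0.0], [0.001, 0.0, -1.0]]
contact_force: [-1.7, -0.0, 8.6]
finger_gap: 25.0
t: 16.3
ee_pos: [481.2, -208.7, 101.2]
orientation: [[0.983, 0.183, 0.003], [0.183, -0.983, -0.001], [0.003, 0.001, -1.0]]
contact_force: [6.0, 31.4, 7.7]
finger_gap: 25.0
t: 16.8
ee_pos: [477.7, -174.8, 101.1]
orientation: [[0.998, -0.07, -0.0], [-0.07, -0.998, -0.0], [-0.0, 0.0, -1.0]]
contact_force: [-7.7, -4.7, 10.5]
finger_gap: 25.0
t: 17.3
ee_pos: [482.2, -143.8, 101.1]
orientation: [[0.952, -0.305, -0.002], [-0.305, -0.952, 0.0], [-0.002, 0.0, -1.0]]
contact_force: [-13.7, -3.3, 13.6]
finger_gap: 25.0
```

```bash
python3 -m creep '[-0.0006,0.0068,0,0,0,-0.05,-1, 0.0001,0.0135,0,0,0,-0.1,-1, 0.0011,0.0202,0,0,0,-0.15,-1, 0.0025,0.0268,0,0,0,-0.2,-1, 0.0042,0.0325,0,0,0,-0.25,-1]'
python3 -m creep '[0.0004,0.0068,0,0,0,-0.05,-1, 0.0009,0.0135,0,0,0,-0.1,-1, 0.0018,0.0202,0,0,0,-0.15,-1, 0.003,0.0268,0,0,0,-0.2,-1, 0.0042,0.0315,0,0,0,-0.24,-1]'
python3 -m creep '[0.0005,-0.0068,0,0,0,0.05,-1, 0.0008,-0.0135,0,0,0,0.1,-1, 0.0015,-0.0202,0,0,0,0.15,-1, 0.0025,-0.0268,0,0,0,0.2,-1, 0.0038,-0.0334,0,0,0,0.25,-1]'
python3 -m creep '[0,-0.0068,0,0,0,0.05,-1, 0.0003,-0.0135,0,0,0,0.1,-1, 0.001,-0.0202,0,0,0,0.15,-1, 0.002,-0.0268,0,0,0,0.2,-1, 0.0031,-0.0314,0,0,0,0.24,-1]'
```

```text
t: 17.8
ee_pos: [477.7, -176.5, 101.2]
orientation: [[0.998, -0.056, 0.001], [-0.056, -0.998, -0.0], [0.001, 0.0, -1.0]]
contact_force: [-2.1, 0.2, 8.5]
finger_gap: 25.0
t: 18.3
ee_pos: [481.2, -208.4, 101.2]
orientation: [[0.983, 0.183, 0.003], [0.183, -0.983, -0.001], [0.003, 0.002, -1.0]]
contact_force: [6.4, 5.8, 4.6]
finger_gap: 24.9
t: 18.8
ee_pos: [477.7, -174.8, 101.2]
orientation: [[0.998, -0.07, 0.001], [-0.07, -0.998, -0.001], [0.001, 0.001, -1.0]]
contact_force: [-4.2, -6.3, 7.4]
finger_gap: 24.9
t: 19.3
ee_pos: [482.2, -143.7, 101.1]
orientation: [[0.952, -0.305, -0.001], [-0.305, -0.952, -0.001], [-0.001, 0.001, -1.0]]
contact_force: [-10.2, -10.0, 11.2]
finger_gap: 24.9
```

Tangential handle force is up about 5 N over the free strokes (12.4 against about 7), so the jaw has bitten. One more full stroke, then back to rest.

```bash
python3 -m creep '[-0.0006,0.0068,0,0,0,-0.05,-1, 0.0001,0.0135,0,0,0,-0.1,-1, 0.0011,0.0202,0,0,0,-0.15,-1, 0.0025,0.0268,0,0,0,-0.2,-1, 0.0042,0.0325,0,0,0,-0.25,-1]'
python3 -m creep '[0.0004,0.0068,0,0,0,-0.05,-1, 0.0009,0.0135,0,0,0,-0.1,-1, 0.0018,0.0202,0,0,0,-0.15,-1, 0.003,0.0268,0,0,0,-0.2,-1, 0.0042,0.0315,0,0,0,-0.24,-1]'
python3 -m creep '[0.0005,-0.0068,0,0,0,0.05,-1, 0.0008,-0.0135,0,0,0,0.1,-1, 0.0015,-0.0202,0,0,0,0.15,-1, 0.0025,-0.0268,0,0,0,0.2,-1, 0.0038,-0.0334,0,0,0,0.25,-1]'
python3 -m creep '[0,-0.0068,0,0,0,0.05,-1, 0.0003,-0.0135,0,0,0,0.1,-1, 0.001,-0.0202,0,0,0,0.15,-1, 0.002,-0.0268,0,0,0,0.2,-1, 0.0031,-0.0322,0,0,0,0.245,-1]'
```

```text
t: 19.8
ee_pos: [477.6, -176.1, 101.2]
orientation: [[0.998, -0.057, 0.002], [-0.057, -0.998, -0.001], [0.002, 0.001, -1.0]]
contact_force: [0.1, -2.0, 7.4]
finger_gap: 24.9
t: 20.3
ee_pos: [481.1, -207.8, 101.2]
orientation: [[0.983, 0.182, 0.004], [0.182, -0.983, -0.001], [0.004, 0.002, -1.0]]
contact_force: [8.5, 2.5, 2.3]
finger_gap: 24.9
t: 20.8
ee_pos: [477.7, -174.7, 101.1]
orientation: [[0.998, -0.07, 0.002], [-0.07, -0.998, -0.002], [0.002, 0.002, -1.0]]
contact_force: [-2.9, -12.3, 3.1]
finger_gap: 24.7
t: 21.3
ee_pos: [482.3, -143.0, 101.1]
orientation: [[0.951, -0.31, 0.001], [-0.31, -0.951, -0.002], [0.001, 0.002, -1.0]]
contact_force: [-7.6, -16.4, 6.7]
finger_gap: 25.2
```

Now +11 N over baseline, about 40 N of squeeze. Returning the lever to rest and letting go.

```bash
python3 -m creep '[-0.0006,0.0068,0,0,0,-0.05,-1, 0.0001,0.0135,0,0,0,-0.1,-1, 0.0011,0.0202,0,0,0,-0.15,-1, 0.0025,0.0268,0,0,0,-0.2,-1, 0.0042,0.0329,0,0,0,-0.25,-1]'
python3 -m creep '[0.0004,0.0068,0,0,0,-0.05,-1, 0.0009,0.0135,0,0,0,-0.1,-1, 0.0018,0.0202,0,0,0,-0.15,-1, 0.003,0.0268,0,0,0,-0.2,-1, 0.0042,0.032,0,0,0,-0.245,-1]'
python3 -m creep '[0,0,0,0,0,0,-0.5, 0,0,0,0,0,0,0, 0,0,0,0,0,0,0.5, 0,0,0,0,0,0,1, 0,0,0,0,0,0,1]'
python3 -m creep '[0,0,-0.02,0,0,0,1, 0,0,-0.05,0,0,0,1, 0,0,-0.08,0,0,0,1, 0,0,-0.11,0,0,0,1, 0,0,-0.12,0,0,0,1]'
python3 -m creep '[-0.01,0,0,0,0,0,1, -0.01,0,0,0,0,0,1, -0.01,0,0,0,0,0,1,-0.01,0,0,0,0,0,1,-0.01,0,0,0,0,0,1]'
python3 - <<'E'
from workcell import *
import cv2,numpy as np
s=read_state();c=read_camera("wrist")
print(s["ee_pos"],s["contact_force"])
np.savez("w4.npz",img=c["img"],K=c["K"],T=c["T_tool_cam"],p=s["ee_pos"],R=s["orientation"])
d=read_camera("side")["img"][160:300,220:350]
cv2.imwrite("pics/w4.png",np.hstack([cv2.resize(c["img"],(400,300)),cv2.resize(d,(390,420),interpolation=cv2.INTER_CUBIC)[60:360]]))
E
```

```text
t: 21.8
ee_pos: [477.6, -175.2, 101.2]
orientation: [[0.998, -0.062, 0.004], [-0.062, -0.998, -0.002], [0.004, 0.001, -1.0]]
contact_force: [5.2, -0.9, 2.9]
finger_gap: 24.8
t: 22.3
ee_pos: [480.9, -207.4, 101.3]
orientation: [[0.983, 0.182, 0.006], [0.182, -0.983, -0.002], [0.005, 0.003, -1.0]]
contact_force: [14.5, 3.0, -1.3]
finger_gap: 24.8
t: 22.8
ee_pos: [478.3, -206.4, 100.3]
orientation: [[0.984, 0.181, -0.0], [0.181, -0.984, 0.0], [-0.0, -0.0, -1.0]]
contact_force: [-0.1, -0.1, -0.0]
finger_gap: 80.9
t: 23.3
ee_pos: [479.0, -206.7, 222.9]
orientation: [[0.984, 0.181, 0.003], [0.181, -0.984, -0.002], [0.003, 0.002, -1.0]]
contact_force: [-0.2, -0.7, -0.7]
finger_gap: 85.3
t: 23.8
ee_pos: [468.6, -208.2, 219.6]
orientation: [[0.984, 0.181, -0.001], [0.181, -0.984, 0.001], [-0.001, -0.001, -1.0]]
contact_force: [0.1, 0.1, -0.0]
finger_gap: 85.3
[ 468.62615947 -208.22680031  219.56223656] [ 0.12135428  0.09146447 -0.01317235]
```

View pics/w4.png

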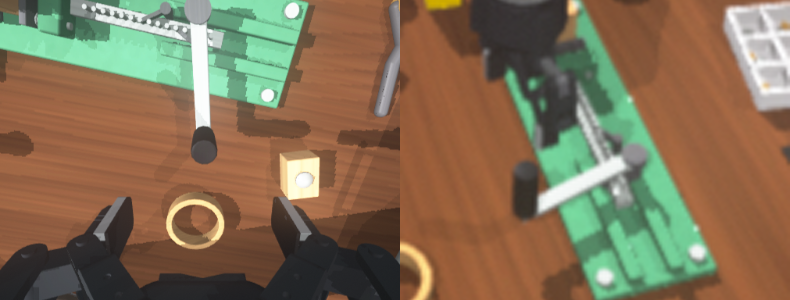

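Lever back near its stop and released. The arm hides the stake in the side view, so one last look from the top.

```bash
python3 -m creep '[-0.01,0.04,-0.02,0,0,0,1, -0.02,0.08,-0.04,0,0,0,1, -0.03,0.12,-0.06,0,0,0,1, -0.03,0.15,-0.07,0,0,0,1, -0.03,0.15,-0.07,0,0,0,1]'
python3 - <<'E'
from workcell import *
import cv2,numpy as np
s=read_state();print(s["ee_pos"],s["contact_force"])
a=read_camera("top")["img"][140:240,200:375];b=read_camera("side")["img"][160:300,220:350]
cv2.imwrite("pics/f.png",np.hstack([cv2.resize(a,(420,240),interpolation=cv2.INTER_CUBIC),cv2.resize(b,(223,240),interpolation=cv2.INTER_CUBIC)]))
E
```

```text
t: 24.4
ee_pos: [466.6, -364.6, 291.2]
orientation: [[0.984, 0.178, 0.002], [0.178, -0.984, -0.002], [0.001, 0.002, -1.0]]
contact_force: [0.2, 0.0, -0.3]
finger_gap: 85.4
[ 466.55355111 -364.64650497  291.1501113 ] [ 0.21884838  0.02356686 -0.34560097]
```

View pics/f.png

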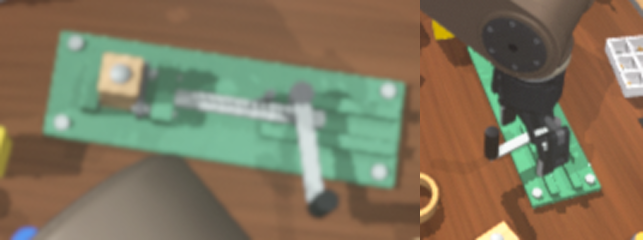

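The stake stands upright, clamped between the two jaws, at (121,75) in the top crop. The lever is at rest and the gripper is clear.

```bash
python3 -m creep '[0,0,0,0,0,0,1,0,0,0,0,0,0,1,0,0,0,0,0,0,1,0,0,0,0,0,0,1,0,0,0,0,0,0,1]'; python3 -c "
from workcell import *
print(job_done())"
```

```text
t: 25.0
ee_pos: [466.4, -361.0, 290.3]
orientation: [[0.983, 0.181, 0.0], [0.181, -0.983, 0.0], [0.0, -0.0, -1.0]]
contact_force: [0.5, 0.2, 0.0]
finger_gap: 85.4
the job is handed in; nothing more can be done
None
```

I stood the square beech stake upright on the vise bed and let go. I then worked the lever through five full strokes, put it back at rest and let go. I handed the job in at about 25 s of the 72 s; it reports no verdict.

- **Squeeze:** the force along the stroke at the handle was about 7 N on strokes 1–3. It rose to 12.4 N on stroke 4, which I took as the bite, and to 17.9 N on stroke 5, the one extra. That suggests a squeeze of about 40 N, inside the 15–60 N range, but I inferred it from the handle and did not measure it directly.
- **Lever:** I let go within about 0.01–0.02 rad of the rest stop, judged from the handle position.
- **Last view:** the top camera showed the stake upright and clamped between the jaws. The tool force was near zero and the gripper was clear. The arm hid the stake in both side views taken after clamping.
- **Bystanders:** nothing I did came into contact with the other things on the bench. I did not measure their positions again at the end.
- **Disagreement:** the top and wrist cameras differed by about 5 mm on the vise's centre line. I placed the stake between the two estimates, well within the ±20 mm allowed.

I viewed 11 pictures, one over the budget of 10, to make the last check.

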